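# Zero the spring gauge, then pull it out to the mark and hold

### The job

A bench spring gauge is to be read under load. First turn the tare knob on top of its grey head until the knob's pointer stands at the zero lug, with the slide still fully home; then take the slide's upright pull grip and draw it out against its spring until the slide's pointer is level with the point of the clamped rider, and hold it there. Finish while still gripping and holding the slide at the mark, the knob still at zero, and leave the bottle, the mouse and the well rack beside the gauge where they are.

Things in the scene. Friction and masses are not known exactly. Their poses are not given: they have to be found in the camera images.
- spring_gauge: Fixed bench gauge; flat base 236 x 104 mm, top 30 mm above the worktop. Origin on the worktop on its centre line; x runs along the slide from pull end to head, y left, z up. Base from x = -125 to +111 mm. Grey head x = 15 to 105, y = -42 to +42, top at 82, with a white dial disc of radius 40 (face at 85). Steel stop block at x = -117, top at 48.
- zero_lug (a point): Top of the zero lug, a small steel block 10 x 6 mm, 89 mm above the worktop, on the dial's edge at the pull end (gauge x = 19 mm, y = 0); a thick line on the dial leads to it.
- knob_grip (a point): Middle of the tare knob's grip bar, on its vertical turning axis, 112 mm above the worktop, at gauge x = 60 mm. Black bar 44 mm long (knob x), 14 mm thick (knob y), heights 90 to 120; under it a round skirt, radius 23 mm, top at 92: keep fingertips above 93. Turns with the knob: the thin black pointer points along its -x.
- tare_knob (a joint): Angle of the tare knob, rad, counter-clockwise positive seen from above; 0 = pointer at the zero lug. It starts turned counter-clockwise by 0.5 to 1.3 rad, travels -1.6 to 1.6, and stays where it is left (friction about 0.05 N m).
- pull_grip (a point): Grasp point on the slide's upright pull grip, 106 mm above the worktop. Black block 16 mm thick along the slide (gauge x), 44 mm across, heights 85 to 123, on a 14 mm stem over a steel carriage 40 x 36 mm, top at 54. Moves with the slide; axes as the gauge's. At home it is 60 mm from the head's face (51 mm from the bush in it).
- puller (a joint): How far the slide is drawn out, m: 0 = home against the head's spring, 0.065 = end stop; it grows as the grip moves along the gauge's -x. The spring pulls it back with about 3.6 N at home and 120 N/m more (about 8 N at 0.04), so it returns if let go.
- slide_pointer (a point): Tip of the slide's steel pointer, a small flat arrow on the carriage's +y side, 25 mm from the centre line, 52 mm above the worktop; on the same gauge x as the pull grip.
- mark_rider: Rider clamped (fixed) on the gauge's base, 41 mm to +y of the centre line: dark steel block 16 x 16 x 22 mm with a brass screw head, 28 mm high in all. Origin under its centre on the base plate, axes as the gauge's. Its steel arrow, at its own x = 0, points to the slide; at the mark the slide pointer has x = 0 in this frame. It stands 25 to 50 mm from the pointer's home.
- mark_tip (a point): Point of the rider's arrow, 52 mm above the worktop, about 2.5 mm to the side of the slide pointer when the two are level.
- machine_corner (a point): Near left corner, on the worktop, of the box round the tall grey bench machine on the right (fixed, not part of the job). That box runs from here 330 mm to the right (world -y), 460 mm away (world +x), and 410 mm up: pass on the robot side of it, or left of it, when coming from the right.
- bottle: Bystander: brown screw-cap bottle, 45 mm across, 86 mm tall, on the left of the gauge's head. Origin under its centre.
- mouse: Bystander: black computer mouse, 107 x 63 x 37 mm, on the left of the slide. Origin under its centre.
- well_rack: Bystander: yellow rack of small wells, 86 x 124 x 22 mm, on the right of the slide. Origin under its centre.

How it is judged:
On the way, in this order (a step that is already met when the one before it is completed fails the run):
1. the tare knob's pointer stands at zero (within 0.1 rad) while the slide is home (within 5 mm) (value of joint tare_knob between -0.1 and 0.1 rad and value of joint puller below 0.005 m), for 0.3 s.
2. the slide is held by the fingers with its pointer at the rider's point (within 4 mm), the knob still at zero (value of joint tare_knob between -0.1 and 0.1 rad and x of slide_pointer in the frame of mark_rider between -0.004 and 0.004 m and contact force between the fingers and puller above 2 N), for 0.3 s.
At the end, for the whole second after the job is handed in: The fingers hold the slide (more than 2 N on it) at rest with its pointer within 4 mm of the rider's point along the gauge, the knob is within 0.1 rad of zero, and the bottle, mouse and well rack stand within 20 mm of where they were (all of step 2 and velocity of joint puller between -0.01 and 0.01 m/s and distance of each of bottle, mouse, well_rack from where it was at the start of the episode below 0.02 m and angle between each of bottle, mouse, well_rack's own z axis and vertical below 0.2 rad); the arm keeps its last pose, push and grip.
It fails at once if the bottle is pushed more than 20 mm or tipped (distance of bottle from where it was at the start of the episode above 0.02 m or angle between bottle's own z axis and vertical above 0.2 rad).
It fails at once if the mouse is pushed more than 20 mm or tipped (distance of mouse from where it was at the start of the episode above 0.02 m or angle between mouse's own z axis and vertical above 0.2 rad).
It fails at once if the well rack is pushed more than 20 mm or tipped (distance of well_rack from where it was at the start of the episode above 0.02 m or angle between well_rack's own z axis and vertical above 0.2 rad).
It also fails if it takes over 54 s, if anything falls off the work surface, if the arm or the gripper's body presses on something with over 40 N, if the wrist force passes 120 N, or if a joint passes its speed limit or range.

### The arm

A 6-joint arm with a two-finger parallel gripper is mounted at the origin on a cart in front of the work surface, level with it; the furniture and walls round the work are solid. World frame = base frame: x ahead of the robot, y to its left, z up, the work surface at z = 0. Lengths are in m, angles in rad, forces in N, time in s.
With the tool pointing down it reaches from about 0.3 to 0.875 m from the base axis. Payload 6.4 kg.
Tool frame: the origin (TCP) lies at the very end of the fingers, on their centre line; the grasp point (between the pads) lies 19 mm behind it; z points along the fingers, y is the line along which they close (so a half turn about z gives the same grasp; the last joint's range is limited). The gripper opens to 85 mm and grips with 20 to 120 N. Pads are 22 mm wide; open, the fingers measure 114 mm over their backs; the gripper's body (76 mm by 85 mm) begins 54 mm behind the grasp point. The pads swing forward as they close: fully open they stand 13 mm farther back than shut.
Start: joints at [-1.425, 0.181, 1.607, -0, 1.354, -0.206], TCP at [0.198, -0.54, 0.231] pointing down, gripper open.
Joint ranges: [-2.99, 2.99], [-0.89, 2.07], [0.3, 2.58], [-1.14, 4.28], [0, 2.63], [-3.12, 3.12]. Speed limits (rad/s): [2.57, 2.57, 3.01, 3.14, 3.14, 3.14].

### API

Orientations are given as a unit quaternion [w, x, y, z].
In Python, from bench import get_obs, optics, workorder gives the robot as it stands.
- The arm moves only by the tool shift_gripper, called after "Request:" by a JSON object that holds its "method" and its "body", one argument or row to a line. Schema: {"type":"object","properties":{"increments":{"type":"array","items":{"type":"array","items":{"type":"number"},"minItems":7,"maxItems":7},"minItems":1,"maxItems":10},"only":{"type":"string"},"quiet":{"type":"boolean"},"lines":{"type":"string"}},"required":["increments"],"additionalProperties":false}. increments is a list of rows, 1 to 10 of them, each of 7 numbers: dx, dy, dz in units of 50 mm, then a rotation vector rx, ry, rz in rad, then the opening from 0.0 (shut) to 1.0 (fully open); each row is the pose to reach, as a shift and turn from the pose commanded when the call began, along the tool's axes at that moment; what a row does not reach only later rows make up. A row lasts 1/8 s, in which the tool goes at most 0.0625 m and 0.188 rad, less where a joint would pass 70% of its speed; a pose out of reach is approached as far as the arm can. The fingers move at their own pace and stop on an object; the grip force is fixed at half the most. Time passes only in rows, so rows that do not move let the fingers close. The tool returns the time, the measured TCP pose, the force, the opening and the grip force at its end. only (a regular expression) keeps the lines of the reply that match it, lines (a string "A,B") keeps lines A to B, and quiet returns only ok. Input that does not fit is refused with a message, and nothing moves.
- get_obs(): the state, without advancing time (a new reading comes with each control period).
- optics.camera(name): name is "scene" or "top"; returns (picture, depth): 420x560x3 uint8, blue, green, red; 420x560 float32, m along the optical axis (not along the pixel's ray), 0 where there is no reading.
- optics.camera_params(name): a dict with "fovy" (degrees; the focal length in pixels is half the picture's height over the tangent of half this angle, whatever the lens; pixels are square), "cx", "cy" (the principal point, pixels), "dist" ([k1, k2, p1, p2, k3] as OpenCV has them; the pictures are not rectified), "view" (4x4, takes a point from world to camera coordinates). Camera axes: x right, y up, looking along -z (the intrinsics and any distortion apply to the point x, -y, -z); pixel columns grow to the right and rows downward; lengths in m; the calibration is good to about 2 mm. A picture is of the moment at which its call begins. camera_params takes no time and is no camera call.
- workorder.hand_in(): hands the job in; it is judged then, once.
The state is a dict: "time_s": time; "q": joint angles; "dq": joint speeds; "joint_efforts": joint torques, N m; "eef_pos": TCP position; "eef_rot": TCP orientation; "wrist_force": force on the tool from outside, world axes, zero at the start; "torque": the same for the moment, N m; "opening": opening from 0.0 (shut) to 1.0 (fully open); "grasp_force": force on a finger pad.
Only numpy, scipy, OpenCV 4.12 (cv2) and the standard library are available. Lean on these libraries where they do the work, as an engineer would, in place of code of your own. Each camera call takes 0.05 s, during which the arm holds its last target. There are 200 camera calls.

## Working session

There is one attempt and no reset: what is moved stays moved. The work goes in short steps, Python scripts to look and compute and a tool call to move; the robot and the scene stay as the last step left them, time stands still between calls to the robot, and variables do not carry over. Pictures are saved under pics/ and viewed, at most 10 in all, crops included, and the job is handed in when it is done.

```bash
mkdir -p pics; ls; python3 - <<'E'
from bench import get_obs, optics
import cv2,numpy as np
for n in("scene","top"):
    p,d=optics.camera(n); cv2.imwrite(f"pics/{n}0.png",p); np.save(f"pics/{n}0.npy",d)
    c=optics.camera_params(n); print(n,c)
print(get_obs())
E
```

```text
pics
scene {'fovy': 46.65233945990274, 'cx': 276.15754343926795, 'cy': 212.7728893893468, 'dist': array([0.03222095, 0.        , 0.        , 0.        , 0.        ]), 'view': array([[-0.90143742, -0.43290253, -0.00244406,  0.48741872],
       [ 0.19083786, -0.40243848,  0.89533467, -0.20957676],
       [-0.38857623,  0.80662176,  0.4453873 , -0.97753144],
       [ 0.        ,  0.        ,  0.        ,  1.        ]])}
top {'fovy': 54.12675264297388, 'cx': 275.4034468932662, 'cy': 213.49404268180405, 'dist': array([-0.0827476,  0.       ,  0.       ,  0.       ,  0.       ]), 'view': array([[ 0.01721886, -0.99971619,  0.01646355, -0.0158381 ],
       [ 0.98943145,  0.01940814,  0.14369667, -0.56325283],
       [-0.14397541,  0.01381526,  0.98948483, -0.99847035],
       [ 0.        ,  0.        ,  0.        ,  1.        ]])}
{'time_s': 0.1, 'q': array([-1.42527580e+00,  1.81478986e-01,  1.60788626e+00,  2.06499242e-05,
        1.35384276e+00, -2.06299179e-01]), 'dq': array([-0.00059565, -0.00200812, -0.00144099, -0.00146026,  0.00013729,
       -0.00149134]), 'joint_efforts': array([ 5.95769689e-04, -4.45875084e+01, -3.52239203e+01, -1.51210488e-04,
        4.13552843e-03,  4.92629749e-05]), 'eef_pos': array([ 0.19809802, -0.53926742,  0.23047789]), 'eef_rot': array([-8.06996391e-04,  9.84567788e-01,  1.75001767e-01,  3.46174095e-05]), 'wrist_force': array([0.19322964, 0.12875424, 0.14973428]), 'torque': array([-0.02428588,  0.02244283,  0.00367911]), 'grasp_force': 0.0, 'opening': 0.9972269746155976}
```

View pics/top0.png

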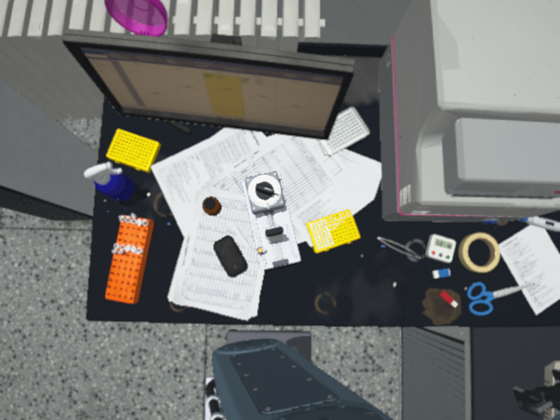

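View pics/scene0.png

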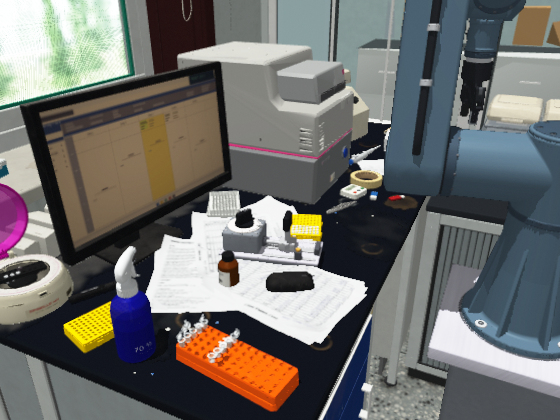

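Top view: gauge head is at about (265,190), the pull grip at (276,232) and the rider at (262,250), with the pull end toward the robot. I'll enlarge this area.

```bash
cat > h.py <<'E'
from bench import get_obs, optics
import cv2,numpy as np
from scipy.spatial.transform import Rotation as R
def K(c): 
    f=210/np.tan(np.radians(c["fovy"]/2)); return np.array([[f,0,c["cx"]],[0,f,c["cy"]],[0,0,1]])
def ray(n,u,v):
    c=optics.camera_params(n); a=cv2.undistortPoints(np.array([[[u,v]]],float),K(c),c["dist"])[0,0]
    V=c["view"]; return -V[:3,:3].T@V[:3,3], V[:3,:3].T@np.array([a[0],-a[1],-1])
def atz(n,u,v,z):
    o,d=ray(n,u,v); return o+d*(z-o[2])/d[2]
def atd(n,u,v,dep):
    o,d=ray(n,u,v); return o+d*dep
def proj(n,P):
    c=optics.camera_params(n);V=c["view"];p=(V[:3,:3]@np.atleast_2d(P).T).T+V[:3,3]
    return cv2.projectPoints(p*[1,-1,-1],np.zeros(3),np.zeros(3),K(c),c["dist"])[0][:,0]
def crop(n,u0,v0,w,h,s,out,img=None):
    p=optics.camera(n)[0] if img is None else cv2.imread(img)
    cv2.imwrite(out,cv2.resize(p[v0:v0+h,u0:u0+w],None,fx=s,fy=s,interpolation=cv2.INTER_CUBIC))
E
python3 -c "
from h import *
a=cv2.imread('pics/top0.png')[165:275,240:310];b=cv2.imread('pics/scene0.png')[200:275,210:330]
cv2.imwrite('pics/c0.png',cv2.resize(a,None,fx=5,fy=5,interpolation=2));cv2.imwrite('pics/c1.png',cv2.resize(b,None,fx=6,fy=6,interpolation=2))"
```

```text
(no output)
```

View pics/c0.png

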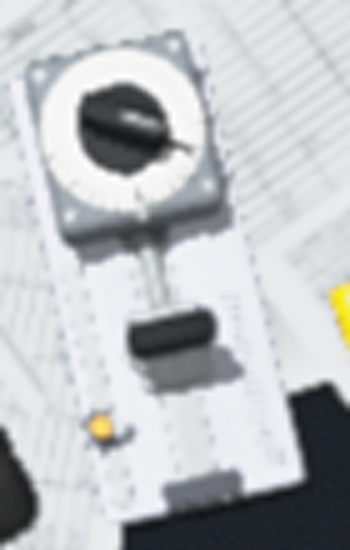

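View pics/c1.png

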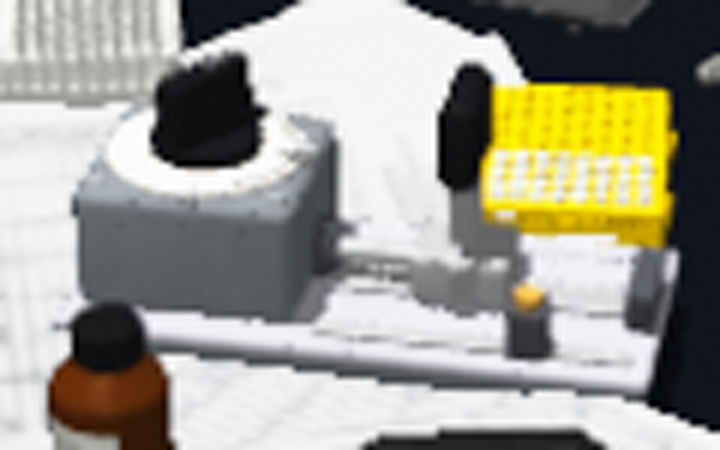

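```bash
cat > fit.py <<'E'
from h import *
from scipy.optimize import least_squares
t=lambda u,v:((u+.5)/5-.5+240,(v+.5)/5-.5+165); s=lambda u,v:((u+.5)/6-.5+210,(v+.5)/6-.5+200)
F=[("top",(-125,52,30),t(123,522)),("top",(-125,-52,30),t(305,480)),("top",(60,0,85),t(123,127)),
("top",(105,42,82),t(27,68)),("top",(105,-42,82),t(183,35)),("top",(15,-42,82),t(228,202)),("top",(19,0,89),t(141,206)),
("top",(-45,0,123),t(172,330)),("top",(-117,0,48),t(203,484)),("top",("r",41,58),t(102,427)),("scene",("r",41,58),s(529,290)),("scene",(-45,0,123),s(472,66)),("scene",(60,0,120),s(202,68))]
def W(p,x): 
    g=np.array([x[3]*1000 if p[0]=="r" else p[0],p[1],p[2]])/1000; c,s_=np.cos(x[2]),np.sin(x[2])
    return np.array([x[0]+c*g[0]-s_*g[1],x[1]+s_*g[0]+c*g[1],g[2]])
r=lambda x:np.concatenate([proj(n,W(p,x))[0]-uv for n,p,uv in F])
if __name__=="__main__":
    z=least_squares(r,[.6,0,.2,-.08],loss="soft_l1"); print(z.x); print(r(z.x).reshape(-1,2).round(2)); np.save("g.npy",z.x)
    x=z.x; print("knob",W((60,0,112),x),"grip",W((-45,0,106),x))
    tip=atz("top",*t(191,151),87); 
    for zz in(.086,.09): 
        tip=atz("top",*t(191,151),zz); k=W((60,0,0),x); a=np.arctan2(tip[1]-k[1],tip[0]-k[0])-np.pi-x[2]; print("knob ang",(a+np.pi)%(2*np.pi)-np.pi)
    a,b=atz("top",*t(84,113),.12),atz("top",*t(166,132),.12); d=b-a; print("bar",np.hypot(*d[:2]),a,b,np.arctan2(-d[1],-d[0])-x[2])
    print("bystanders",atz("top",211,205,.086),atz("top",231,256,.037),atz("top",333,231,.022))
E
python3 fit.py
```

```text
[ 0.55508921  0.00883931  0.24814982 -0.07653709]
[[-3.4   1.  ]
 [ 0.44 -0.12]
 [-0.05  0.46]
 [-1.6  -1.2 ]
 [ 0.45 -2.09]
 [-0.08 -0.45]
 [ 0.15  0.56]
 [ 0.2  -0.  ]
 [ 0.24  0.53]
 [ 0.52 -0.47]
 [ 0.32 -0.15]
 [-0.38  2.6 ]
 [ 0.58 -0.45]]
knob [0.61325132 0.02357596 0.112     ] grip [ 0.51146762 -0.00221318  0.106     ]
knob ang 1.0242846415570508
knob ang 1.0027248344830815
bar 0.03966965133499446 [0.61361465 0.04147017 0.12      ] [0.60527949 0.00268607 0.12      ] 1.1109547276080205
bystanders [0.57461015 0.15159068 0.086     ] [0.45444089 0.10365627 0.037     ] [ 0.52364326 -0.15449529  0.022     ]
```

The fit agrees with the given sizes. The rider sits at gauge x of about -76.5 mm, so the pull is about 31.5 mm, and the knob is at about 1.02 rad. Next I'll work out the move above the knob.

```bash
cat > to.py <<'E'
import sys
from h import *
# x y z, tool-y line heading -> shift & rotvec in tool axes
def to(x,y,z,h):
    o=get_obs(); q=o["eef_rot"]; T=R.from_quat(q,scalar_first=True)
    G=R.from_euler("z",h+np.pi/2)*R.from_euler("x",np.pi)
    print("d",(T.inv().apply(np.array([x,y,z])-o["eef_pos"])).round(4),"rv",(T.inv()*G).as_rotvec().round(4), "t",o["time_s"])
to(*map(float,sys.argv[1:]))
E
python3 to.py .6133 .0236 .20 -0.30
python3 -c "
from h import *
print(atz('top',398,217,.0),atz('top',383,215,.41), atz('top',385,218,.1))"
```

```text
d [ 0.5837 -0.3853  0.0313] rv [-0.0013 -0.0011 -0.919 ] t 0.1
[ 0.56636321 -0.3321234   0.        ] [ 0.51069406 -0.17641712  0.41      ] [ 0.54906009 -0.26830314  0.1       ]
```

The direct line passes too close to the machine box, so I'll go around on the robot side via (0.37, -0.03).

```bash
python3 to.py .37 -.03 .23 -0.30
```

```text
d [ 0.3369 -0.4188  0.0013] rv [-0.0013 -0.0011 -0.919 ] t 0.1
```

The rows are not in the units I measure in: shifts go in units of 50 mm. I convert before sending: -0.419 m is -8.38, 0.337 m is 6.74.

Request:
{"method": "shift_gripper", "body": {
  "increments": [
    [6.74, -8.38, 0, 0, 0, -0.919, 1],
    [6.74, -8.38, 0, 0, 0, -0.919, 1],
    [6.74, -8.38, 0, 0, 0, -0.919, 1],
    [6.74, -8.38, 0, 0, 0, -0.919, 1],
    [6.74, -8.38, 0, 0, 0, -0.919, 1],
    [6.74, -8.38, 0, 0, 0, -0.919, 1],
    [6.74, -8.38, 0, 0, 0, -0.919, 1],
    [6.74, -8.38, 0, 0, 0, -0.919, 1],
    [6.74, -8.38, 0, 0, 0, -0.919, 1],
    [6.74, -8.38, 0, 0, 0, -0.919, 1]
  ]
}}

```text
time_s: 1.35
eef_pos: [0.3701, -0.028, 0.231]
eef_rot: [-0.0, 0.803, 0.596, 0.0]
wrist_force: [-0.6, -1.1, 0.0]
opening: 1.005
grasp_force: 0.0
```

```bash
python3 to.py .6133 .0236 .18 -0.30
```

```text
d [0.12   0.2177 0.051 ] rv [-0.0005 -0.0004  0.0053] t 1.35
```

To row units: 0.2177 m is 4.354, 0.12 m is 2.4.

Request:
{"method": "shift_gripper", "body": {
  "increments": [
    [2.4, 4.354, 1.02, 0, 0, 0.003, 0.6],
    [2.4, 4.354, 1.02, 0, 0, 0.003, 0.6],
    [2.4, 4.354, 1.02, 0, 0, 0.003, 0.6],
    [2.4, 4.354, 1.02, 0, 0, 0.003, 0.6],
    [2.4, 4.354, 1.02, 0, 0, 0.003, 0.6],
    [2.4, 4.354, 1.02, 0, 0, 0.003, 0.6]
  ]
}}

```text
time_s: 2.1
eef_pos: [0.6129, 0.0188, 0.1793]
eef_rot: [-0.001, 0.806, 0.592, -0.001]
wrist_force: [-0.4, 0.5, 0.2]
opening: 0.6
grasp_force: 0.0
```

```bash
python3 to.py .6133 .0236 .097 -0.30
python3 -c "
from h import *
crop('scene',170,130,180,150,4,'pics/c2.png')"
```

```text
d [ 0.0047 -0.0009  0.0823] rv [-0.0023  0.0007 -0.0038] t 2.1
```

View pics/c2.png

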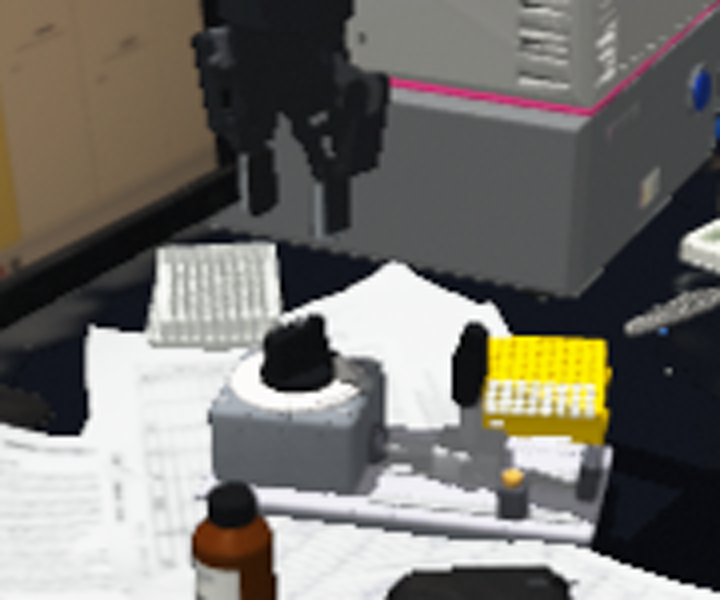

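The gripper is above the knob: fingertips at crop (260,210) and (335,230), knob bar at (297,350). I'll descend.

Request:
{"method": "shift_gripper", "body": {
  "increments": [
    [0, 0, 1, 0, 0, 0, 0.6],
    [0, 0, 1.2, 0, 0, 0, 0.6],
    [0, 0, 1.2, 0, 0, 0, 0.6]
  ]
}}

```text
time_s: 2.52
eef_pos: [0.613, 0.0196, 0.1212]
eef_rot: [-0.0, 0.806, 0.592, -0.0]
wrist_force: [-0.5, 0.0, -0.1]
opening: 0.601
grasp_force: 0.0
```

```bash
python3 to.py .6133 .0236 .097 -0.30
```

```text
d [ 0.004  -0.0009  0.0242] rv [-0.0001  0.0001 -0.0035] t 2.525
```

To row units: 0.004 m is 0.08, 0.024 m is 0.48.

Request:
{"method": "shift_gripper", "body": {
  "increments": [
    [0.08, -0.02, 0.48, 0, 0, 0, 0.6],
    [0.08, -0.02, 0.48, 0, 0, 0, 0.6],
    [0.08, -0.02, 0.48, 0, 0, 0, 0],
    [0.08, -0.02, 0.48, 0, 0, 0, 0],
    [0.08, -0.02, 0.48, 0, 0, 0, 0],
    [0.08, -0.02, 0.48, 0, 0, 0, 0],
    [0.08, -0.02, 0.48, 0, 0, 0, 0]
  ]
}}

```text
time_s: 3.4
eef_pos: [0.6143, 0.0241, 0.0981]
eef_rot: [0.0, 0.806, 0.592, 0.0]
wrist_force: [-2.9, 1.7, 6.3]
opening: 0.149
grasp_force: 59.2
```

```bash
python3 to.py .6133 .0236 .097 -0.30
```

```text
d [-0.0007 -0.0008  0.0011] rv [ 0.0012 -0.0002 -0.0028] t 3.4
```

Request:
{"method": "shift_gripper", "body": {
  "increments": [
    [0, 0, 0, 0, 0, 0.17, 0],
    [0, 0, 0, 0, 0, 0.34, 0],
    [0, 0, 0, 0, 0, 0.51, 0],
    [0, 0, 0, 0, 0, 0.68, 0],
    [0, 0, 0, 0, 0, 0.85, 0],
    [0, 0, 0, 0, 0, 1.02, 0],
    [0, 0, 0, 0, 0, 1.02, 0],
    [0, 0, 0, 0, 0, 1.02, 0]
  ]
}}

```text
time_s: 4.4
eef_pos: [0.6162, 0.022, 0.0982]
eef_rot: [0.002, 0.992, 0.123, 0.003]
wrist_force: [3.6, -6.2, -0.6]
opening: 0.149
grasp_force: 58.5
```

```bash
python3 to.py .6133 .0236 .097 -1.323
```

```text
d [-0.0025 -0.0023  0.0011] rv [ 0.0045 -0.0045 -0.0005] t 4.4
```

Turned. I'll open, rise, back off toward the pull grip and look.

Request:
{"method": "shift_gripper", "body": {
  "increments": [
    [0, 0, 0, 0, 0, 0, 0.7],
    [0, 0, 0, 0, 0, 0, 0.7],
    [0, 0, -1, 0, 0, 0, 0.8],
    [0, 0, -2, 0, 0, 0, 1],
    [0, 0, -2, 0, 0, 0, 1]
  ]
}}

```text
time_s: 5.03
eef_pos: [0.6168, 0.024, 0.2019]
eef_rot: [0.001, 0.992, 0.124, 0.005]
wrist_force: [0.1, -0.8, -0.6]
opening: 0.997
grasp_force: 0.0
```

```bash
python3 to.py .38 -.03 .20 -1.323
```

```text
d [-0.2428 -0.0058 -0.0003] rv [ 0.0035 -0.0088  0.0005] t 5.025
```

Request:
{"method": "shift_gripper", "body": {
  "increments": [
    [-4.8, -0.12, 0, 0, 0, 0, 1],
    [-4.8, -0.12, 0, 0, 0, 0, 1],
    [-4.8, -0.12, 0, 0, 0, 0, 1],
    [-4.8, -0.12, 0, 0, 0, 0, 1],
    [-4.8, -0.12, 0, 0, 0, 0, 1]
  ]
}}

```text
time_s: 5.65
eef_pos: [0.3762, -0.0284, 0.1949]
eef_rot: [-0.0, 0.992, 0.123, -0.001]
wrist_force: [0.1, 0.5, 0.6]
opening: 1.001
grasp_force: 0.0
```

```bash
python3 -c "
from h import *
crop('top',240,165,70,110,5,'pics/c3.png')"
```

```text
(no output)
```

View pics/c3.png

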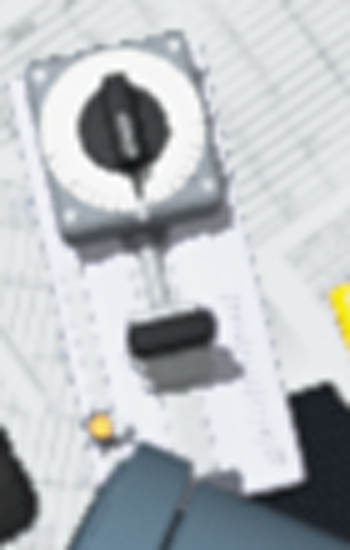

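The pointer, tip at crop (140,196), now points at the lug at (141,207). I'll check the angle and compute the approach to the grip.

```bash
python3 - <<'E'
from fit import *
x=np.load("g.npy"); k=W((60,0,0),x); l=W((19,0,89),x)
print("lug px (crop)",(proj("top",l)[0]-[240,165]+.5)*5-.5)
for uv in((140,196),(139,190)):
  tip=atz("top",*t(*uv),.088); a=np.arctan2(tip[1]-k[1],tip[0]-k[0])-np.pi-x[2]; print((a+np.pi)%(2*np.pi)-np.pi, np.hypot(*(tip-k)[:2]))
E
python3 to.py .5115 -.0022 .17 -1.323; python3 to.py .5115 -.0022 .089 -1.323
```

```text
lug px (crop) [141.75885463 208.77552264]
0.01805885910787275 0.03455147816580331
0.025926918993059545 0.03157689010031768
d [0.1356 0.0067 0.0258] rv [-0.0001 -0.0002 -0.0013] t 5.7
d [0.1355 0.0067 0.1068] rv [-0.0001 -0.0002 -0.0013] t 5.7
```

To row units: 0.02 m is 0.4, 0.1355 m is 2.71.

Request:
{"method": "shift_gripper", "body": {
  "increments": [
    [1, 0.14, 0, 0, 0, 0, 1],
    [2, 0.14, 0.4, 0, 0, 0, 1],
    [2.71, 0.134, 0.5, 0, 0, 0, 1],
    [2.71, 0.134, 0.5, 0, 0, 0, 1],
    [2.71, 0.134, 0.5, 0, 0, 0, 1]
  ]
}}

```text
time_s: 6.32
eef_pos: [0.5124, -0.0018, 0.1704]
eef_rot: [-0.0, 0.992, 0.124, -0.001]
wrist_force: [-0.0, 0.5, 0.2]
opening: 1.002
grasp_force: 0.0
```

```bash
python3 to.py .5115 -.0022 .089 -1.323
```

```text
d [-0.0009  0.0002  0.0814] rv [-0.0009  0.0017  0.0008] t 6.325
```

To row units: 0.081 m is 1.62, 0.05 m is 1.

Request:
{"method": "shift_gripper", "body": {
  "increments": [
    [0, 0, 1, 0, 0, 0, 1],
    [0, 0, 1.62, 0, 0, 0, 1],
    [0, 0, 1.62, 0, 0, 0, 1],
    [0, 0, 1.62, 0, 0, 0, 0],
    [0, 0, 1.62, 0, 0, 0, 0],
    [0, 0, 1.62, 0, 0, 0, 0],
    [0, 0, 1.62, 0, 0, 0, 0],
    [0, 0, 1.62, 0, 0, 0, 0]
  ]
}}

```text
time_s: 7.32
eef_pos: [0.5142, -0.0035, 0.0925]
eef_rot: [0.001, 0.992, 0.123, 0.002]
wrist_force: [-1.2, -3.9, 6.5]
opening: 0.504
grasp_force: 61.6
```

```bash
python3 to.py .5115 -.0022 .089 -1.323
```

```text
d [-0.0023 -0.0019  0.0035] rv [ 0.003  -0.0029 -0.0002] t 7.325
```

The grip is held, with the opening at about 43 mm as expected. Now the pull of 31.5 mm.

To row units: -0.0315 m is -0.63, -0.029 m is -0.58.

Request:
{"method": "shift_gripper", "body": {
  "increments": [
    [-0.2, 0, 0, 0, 0, 0, 0],
    [-0.4, 0, 0, 0, 0, 0, 0],
    [-0.58, 0, 0, 0, 0, 0, 0],
    [-0.63, 0, 0, 0, 0, 0, 0],
    [-0.63, 0, 0, 0, 0, 0, 0],
    [-0.63, 0, 0, 0, 0, 0, 0],
    [-0.63, 0, 0, 0, 0, 0, 0]
  ]
}}

```text
time_s: 8.2
eef_pos: [0.4853, -0.0107, 0.0926]
eef_rot: [0.001, 0.992, 0.123, 0.004]
wrist_force: [7.0, -0.6, 2.0]
opening: 0.504
grasp_force: 63.5
```

```bash
python3 -c "
from h import *
print(get_obs()['eef_pos'],np.linalg.norm(get_obs()['eef_pos'][:2]-[.5142,-.0035]))
a=optics.camera('top')[0];b=optics.camera('scene')[0];cv2.imwrite('pics/t4.png',a);cv2.imwrite('pics/s4.png',b)
f=lambda p:cv2.resize(p,None,fx=8,fy=8,interpolation=2)
cv2.imwrite('pics/c4.png',np.hstack([f(a[215:285,245:293]),f(b[220:290,270:322])]))"
```

```text
[ 0.485331   -0.01073028  0.09258449] 0.029760649644262116
```

View pics/c4.png

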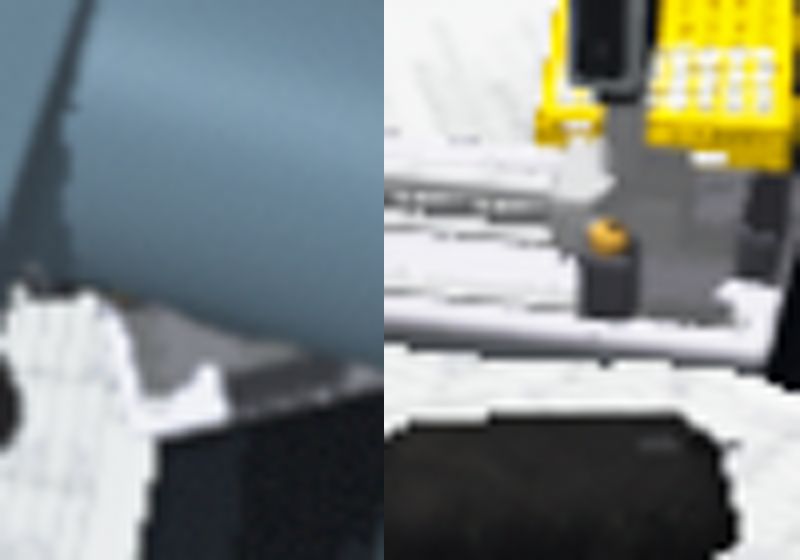

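```bash
python3 - <<'E'
from fit import *
x=np.load("g.npy")
for s_ in(.0,.0298,.0315):
  X=-45-1000*s_
  for nm,p in(("carr +x +y top",(X+20,18,54)),("carr -x +y",(X-20,18,54)),("stem +x",(X+7,0,75)),("stem -x",(X-7,0,75)),("ptr tip",(X,25,52)),("rider",("r",41,58)),("ridertip",("r",27.5,52)),("stop",(-117,0,48))):
    print(s_,nm,((proj("scene",W(p,x))[0]-[270,220]+.5)*8-.5+[384,0]).round(0))
E
```

```text
0.0 carr +x +y top [450. 181.]
0.0 carr -x +y [585. 194.]
0.0 stem +x [506.  93.]
0.0 stem -x [553.  97.]
0.0 ptr tip [513. 205.]
0.0 rider [612. 226.]
0.0 ridertip [619. 220.]
0.0 stop [770. 199.]
0.0298 carr +x +y top [551. 191.]
0.0298 carr -x +y [687. 204.]
0.0298 stem +x [606. 102.]
0.0298 stem -x [653. 107.]
0.0298 ptr tip [615. 215.]
0.0298 rider [612. 226.]
0.0298 ridertip [619. 220.]
0.0298 stop [770. 199.]
0.0315 carr +x +y top [556. 191.]
0.0315 carr -x +y [693. 205.]
0.0315 stem +x [612. 103.]
0.0315 stem -x [659. 107.]
0.0315 ptr tip [620. 216.]
0.0315 rider [612. 226.]
0.0315 ridertip [619. 220.]
0.0315 stop [770. 199.]
```

The picture (stem edges at 608 and 650, carriage end at 553) matches 29.8 mm drawn. The screw head at (608,236) puts the mark at 30.3–31.5 mm, so I'll add 1 mm.

To row units: -0.001 m is -0.02.

Request:
{"method": "shift_gripper", "body": {
  "increments": [
    [-0.02, 0, 0, 0, 0, 0, 0],
    [-0.02, 0, 0, 0, 0, 0, 0],
    [-0.02, 0, 0, 0, 0, 0, 0],
    [-0.02, 0, 0, 0, 0, 0, 0],
    [-0.02, 0, 0, 0, 0, 0, 0]
  ]
}}

```text
time_s: 8.93
eef_pos: [0.4844, -0.011, 0.0926]
eef_rot: [0.001, 0.992, 0.123, 0.004]
wrist_force: [6.7, -1.8, 1.9]
opening: 0.499
grasp_force: 63.4
```

```bash
python3 -c "
from h import *
print(np.linalg.norm(get_obs()['eef_pos'][:2]-[.5142,-.0035]))
b=optics.camera('scene')[0]
cv2.imwrite('pics/c5.png',cv2.resize(b[225:265,285:345],None,fx=12,fy=12,interpolation=2))"
```

```text
0.03072150075044162
```

View pics/c5.png

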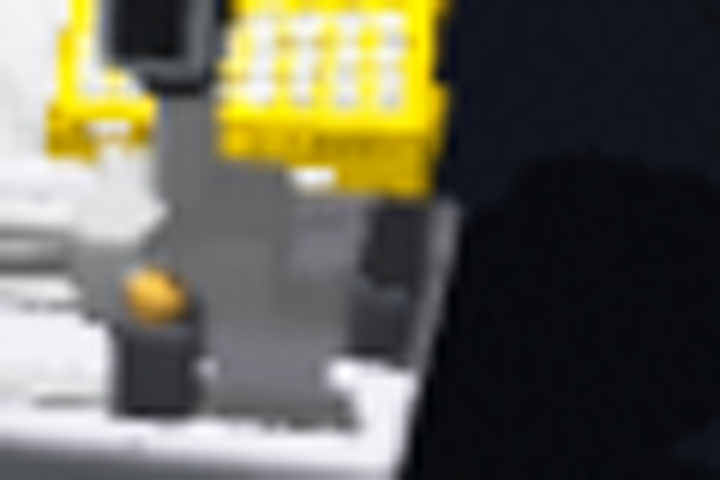

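The stem centre (188) minus the screw head (155) is 33 px. A level pointer predicts 35 px, so it is within 1 mm, and I'll hand in.

```bash
python3 -c "
from bench import workorder
print(workorder.hand_in())"
```

```text
the job is handed in; nothing more can be done
None
```

The job is handed in, verdict not shown: the knob was at zero (about 0.02 rad off) when last checked, before the pull, and the slide is gripped and held 30.7 mm out, within about 1 mm of the rider's point by the camera; nothing touched the bottle, mouse or well rack that I saw.

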